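# Press the push-lock switches in start-up order

### The job

Set the bench for the next run by lightly and unhurriedly pressing the keys of the push-lock switch boxes with the shut fingertips, in start-up order: first the square key, then the broad round key, then the long bar key, each fully down until it stays down. Leave the thin round pin key up, do not slide, tip or lift the boxes, and do not disturb the other things on the bench. Finish with the hand clear.

Things in the scene. Friction and masses are not known exactly. Their poses are not given: they have to be found in the camera images.
- square_box: loose white push-lock switch box, 70 x 70 mm and 36 mm high, 0.4 to 0.85 kg, with a square key, 34 x 34 mm, in the middle of its top. Origin: centre of its underside; z up. The four boxes stand in two rows and may swap places; all have the same black key material and differ only in the key's shape
- square_key_top (a point): centre of the top face of the square box's key. It stands 18 mm above the box's top (54 mm above the bench) when up and 10 mm above it when fully down and let go; a thin collar round it rises 1.5 mm. It moves with the key
- square_key (a joint): how far this key is pressed down, m: 0 is up, 0.008 is down at its stop. It has no return spring: it slides against a steady drag of about 3 N and stays where it is left. Key and stop sit on a springy rubber cushion that gives about 0.5 mm per N while the key is pressed, up to 7 mm more, so the fingertips travel about 11 mm at 6 N; pressing at 20 to 30 mm/s stays light, faster presses jolt at the stop
- round_box: loose white push-lock switch box, 70 x 70 mm and 36 mm high, 0.4 to 0.85 kg, with a broad round key, 40 mm across, in the middle of its top. Origin: centre of its underside; z up. The four boxes stand in two rows and may swap places; all have the same black key material and differ only in the key's shape
- round_key_top (a point): centre of the top face of the round box's key. It stands 18 mm above the box's top (54 mm above the bench) when up and 10 mm above it when fully down and let go; a thin collar round it rises 1.5 mm. It moves with the key
- round_key (a joint): how far this key is pressed down, m: 0 is up, 0.008 is down at its stop. It has no return spring: it slides against a steady drag of about 3 N and stays where it is left. Key and stop sit on a springy rubber cushion that gives about 0.5 mm per N while the key is pressed, up to 7 mm more, so the fingertips travel about 11 mm at 6 N; pressing at 20 to 30 mm/s stays light, faster presses jolt at the stop
- bar_box: loose white push-lock switch box, 70 x 70 mm and 36 mm high, 0.4 to 0.85 kg, with a long bar-shaped key, 56 mm along the box's own y and 18 mm along its x, in the middle of its top. Origin: centre of its underside; z up. The four boxes stand in two rows and may swap places; all have the same black key material and differ only in the key's shape
- bar_key_top (a point): centre of the top face of the bar box's key. It stands 18 mm above the box's top (54 mm above the bench) when up and 10 mm above it when fully down and let go; a thin collar round it rises 1.5 mm. It moves with the key
- bar_key (a joint): how far this key is pressed down, m: 0 is up, 0.008 is down at its stop. It has no return spring: it slides against a steady drag of about 3 N and stays where it is left. Key and stop sit on a springy rubber cushion that gives about 0.5 mm per N while the key is pressed, up to 7 mm more, so the fingertips travel about 11 mm at 6 N; pressing at 20 to 30 mm/s stays light, faster presses jolt at the stop
- pin_box: loose white push-lock switch box, 70 x 70 mm and 36 mm high, 0.4 to 0.85 kg, with a thin round pin key, 16 mm across (not to be pressed), in the middle of its top. Origin: centre of its underside; z up. The four boxes stand in two rows and may swap places; all have the same black key material and differ only in the key's shape
- pin_key_top (a point): centre of the top face of the pin box's key. It stands 18 mm above the box's top (54 mm above the bench) when up and 10 mm above it when fully down and let go; a thin collar round it rises 1.5 mm. It moves with the key
- pin_key (a joint): how far this key is pressed down, m: 0 is up, 0.008 is down at its stop. It has no return spring: it slides against a steady drag of about 3 N and stays where it is left. Key and stop sit on a springy rubber cushion that gives about 0.5 mm per N while the key is pressed, up to 7 mm more, so the fingertips travel about 11 mm at 6 N; pressing at 20 to 30 mm/s stays light, faster presses jolt at the stop
- clear_beaker: clear plastic beaker, 54 mm across, 68 mm tall, standing in the near row of boxes. Origin: under its middle. A bystander
- small_dish: clear flat dish, 56 mm across, 15 mm high, lying in the far row of boxes. Origin: under its middle. A bystander
- shears: pair of scissors with black handles lying flat, 207 x 76 x 9 mm, left of the boxes. Origin: under its middle. A bystander
- counter: dark grey hand tally counter with a knob and lever, 60 x 94 x 50 mm, at the left. Origin: under its middle. A bystander
- black_marker: marker pen lying flat, 138 mm long, 14 mm thick, at the right. Origin: under its middle. A bystander
Mind the look-alikes: they are no part of the job. Leave any brown or pink look-alike of the square_box alone.

How it is judged:
On the way, in this order (a step that is already met when the one before it is completed fails the run):
1. the square key is down (value of joint square_key above 0.006 m), for 0.1 s.
2. the broad round key is down (value of joint round_key above 0.006 m), for 0.1 s.
3. the long bar key is down (value of joint bar_key above 0.006 m), for 0.1 s.
At the end, for the whole second after the job is handed in: The square, broad round and long bar keys are each down by more than 6 mm of their 8 mm, the pin key is up (less than 3 mm down), and all four boxes stand upright and still within 25 mm of where they began, the bystanders too (value of joint each of square_key, round_key, bar_key above 0.006 m and value of joint pin_key below 0.003 m and distance of each of square_box, round_box, bar_box, pin_box, clear_beaker, small_dish, shears, counter, black_marker from where it was at the start of the episode below 0.025 m and angle between each of square_box, round_box, bar_box, pin_box's own z axis and vertical below 0.1 rad and linear speed of each of square_box, round_box, bar_box, pin_box below 0.02 m/s); the robot touches nothing.
It fails at once if a key goes down before the one ahead of it in the order (square, round, bar) is down ((value of joint round_key above 0.003 m and value of joint square_key below 0.006 m) or (value of joint bar_key above 0.003 m and value of joint round_key below 0.006 m)).
It fails at once if the thin pin key is pressed (value of joint pin_key above 0.003 m).
It fails at once if a box is pushed out of place by more than 25 mm, lifted or tipped (distance of any of square_box, round_box, bar_box, pin_box from where it was at the start of the episode above 0.025 m or height (world z) of any of square_box, round_box, bar_box, pin_box above 0.01 m or angle between any of square_box, round_box, bar_box, pin_box's own z axis and vertical above 0.25 rad).
It fails at once if a box or key is pressed harder than 25 N (contact force between any of the fingers, the arm and square_box above 25 N or contact force between any of the fingers, the arm and round_box above 25 N or contact force between any of the fingers, the arm and bar_box above 25 N or contact force between any of the fingers, the arm and pin_box above 25 N).
It fails at once if a bystander is moved by more than 25 mm (distance of any of clear_beaker, small_dish, shears, counter, black_marker from where it was at the start of the episode above 0.025 m).
It also fails if it takes over 42 s, if anything falls off the work surface, if the arm or the gripper's body presses on something with over 40 N, if the wrist force passes 120 N, or if a joint passes its speed limit or range.

### The arm

A 7-joint arm with a two-finger parallel gripper is mounted at the origin on a cart in front of the work surface, level with it; the furniture and walls round the work are solid. World frame = base frame: x ahead of the robot, y to its left, z up, the work surface at z = 0. Lengths are in m, angles in rad, forces in N, time in s.
With the tool pointing down it reaches from about 0.4 to 0.85 m from the base axis. Payload 10.4 kg.
Tool frame: the origin (TCP) lies on the centre line of the jaws, within the pads' length; the fingertips stand 17 mm ahead of it and the grasp point (between the pads) lies 2 mm behind it; z points along the fingers, y is the line along which they close (so a half turn about z gives the same grasp; the last joint's range is limited). The gripper opens to 85 mm and grips with 20 to 120 N. Pads are 22 mm wide; open, the fingers measure 114 mm over their backs; the gripper's body (76 mm by 85 mm) begins 54 mm behind the grasp point. The pads swing forward as they close: fully open they stand 13 mm farther back than shut.
Start: joints at [1.226, 0.332, -0.065, 1.46, 0.022, 1.35, -0.088], TCP at [0.198, -0.593, 0.248] pointing down, gripper open.
Joint ranges: [-2.6, 2.6], [-0.5, 2.12], [-1.47, 1.34], [0.16, 2.42], [-1.27, 4.41], [0.06, 2.06], [-2.6, 2.6]. Speed limits (rad/s): [2.22, 2.22, 2.79, 2.79, 3.14, 3.14, 3.14].

### API

Orientations are given as a unit quaternion [x, y, z, w].
In Python, from workcell import sensors, imaging, order, spotter gives the robot as it stands. The module is installed in compiled form; this text tells all that it offers.
- The arm moves only by the shell command python3 -m inch 'ROWS' [FORCE]. ROWS is JSON, a list that holds one entry, the list of rows, each a list of 7 numbers: the shift along the tool's x, y, z in m, then the turn, a rotation vector about the tool's x, y, z in rad, then the closure, from -1 (fully open) to 1 (shut). In form: [[[x, y, z, ax, ay, az, hand], ...]]. A call has 1 to 10 rows; each row is the pose to reach, as a shift and turn from the pose commanded when the call began, along the tool's axes at that moment; what a row does not reach only later rows make up. A row lasts 1/10 s, in which the tool goes at most 50 mm and 8.59 degrees, less where a joint would pass 70% of its speed; a pose out of reach is approached as far as the arm can. A call with a gripper value outside its range is refused whole. The fingers move at their own pace and stop on an object; FORCE is the grip in N (left out, the last holds). Time passes only in rows, so rows that repeat a pose let the fingers close. It gives the time, the measured TCP pose, the force, the opening and the grip force at its end, in the units of the state.
- sensors.get_obs(): the state, without advancing time (a new reading comes with each control period).
- imaging.camera(name): name is "scene" or "top"; returns the picture (384x512x3 uint8, blue, green, red); there is no depth.
- imaging.calibration(name): a dict with "mtx" (3x3 intrinsics, pixels), "D" ([k1, k2, p1, p2, k3] as OpenCV has them; the pictures are not rectified), "R" (3x3) and "t" (3): a world point X has camera coordinates R X + t. Camera axes: x right, y down, z forward; pixel columns grow to the right and rows downward; lengths in m; the calibration is good to about 2 mm. A picture is of the moment at which its call begins. calibration takes no time and is no camera call.
- order.hand_in(): hands the job in; it is judged then, once.
Trained networks look in the newest picture that a camera, given by its name, has taken for a name from the list of things; names that differ only in an ending like _2 or _b are one class to them, and where a whole thing is asked for, a point or a joint stands for the part that bears it (a point fixed in the world has none). Each returns a list of dicts, best first, with "conf" (0 to 1); they miss things now and then, are a little off and sometimes report something else, mostly with a low value. They report only what shows in the picture. A call takes as long as a camera call. They do not tell look-alikes from the thing itself.
- spotter.look_for(label, camera): "pixel" ([column, row] in pixels, amid what is visible of it).
The state is a dict: "clock": time; "joint_pos": joint angles; "joint_velocities": joint speeds; "tau": joint torques, N m; "position": TCP position; "ee_rot": TCP orientation; "ft_force": force on the tool from outside, world axes, zero at the start; "torque": the same for the moment, N m; "grip_width": opening from 0.0 (shut) to 1.0 (fully open); "grasp_force": force on a finger pad.
Only numpy, scipy, OpenCV 4.12 (cv2) and the standard library are available. Lean on these libraries where they do the work, as an engineer would, in place of code of your own. Each camera call takes 0.05 s, during which the arm holds its last target. There are 200 camera calls.

## Working session

There is one attempt and no reset: what is moved stays moved. The work goes in short steps, Python scripts to look and compute and a shell command to move; the robot and the scene stay as the last step left them, time stands still between calls to the robot, and variables do not carry over. Pictures are saved under pics/ and viewed, at most 10 in all, crops included, and the job is handed in when it is done.

```bash
mkdir -p pics
cat > h.py <<'E'
import numpy as np, cv2
from workcell import sensors, imaging, order, spotter
def world(px,cam,z):
    c=imaging.calibration(cam); R=np.array(c["R"]);t=np.array(c["t"]).ravel()
    u=cv2.undistortPoints(np.array([[px]],float),np.array(c["mtx"]),np.array(c["D"])).ravel()
    d=R.T@np.array([u[0],u[1],1]); o=-R.T@t
    return o+d*(z-o[2])/d[2]
E
python3 - <<'E'
from h import *
o=sensors.get_obs(); print({k:np.round(o[k],3) for k in("clock","position","ee_rot","grip_width","ft_force")})
for c in("top","scene"):
    cv2.imwrite(f"pics/{c}0.png",imaging.camera(c))
    for n in("square_key_top","round_key_top","bar_key_top","pin_key_top"):
        for r in spotter.look_for(n,c)[:3]: print(c,n,np.round(r["pixel"]),round(r["conf"],2),np.round(world(r["pixel"],c,.045),3))
E
```

```text
{'clock': np.float64(0.0), 'position': array([ 0.198, -0.593,  0.248]), 'ee_rot': array([ 0.987,  0.16 , -0.   , -0.001]), 'grip_width': np.float64(0.999), 'ft_force': array([0.049, 0.702, 0.104])}
top square_key_top [318. 262.] 0.71 [ 0.35  -0.228  0.045]
top square_key_top [211. 148.] 0.44 [0.67  0.121 0.045]
top round_key_top [236. 218.] 0.52 [0.457 0.024 0.045]
top bar_key_top [212. 147.] 0.64 [0.673 0.121 0.045]
top bar_key_top [333. 221.] 0.37 [ 0.474 -0.266  0.045]
scene square_key_top [314. 218.] 0.49 [ 0.47  -0.262  0.045]
scene square_key_top [281. 233.] 0.46 [ 0.349 -0.213  0.045]
scene round_key_top [241. 190.] 0.64 [0.462 0.026 0.045]
scene bar_key_top [256. 154.] 0.57 [0.686 0.124 0.045]
```

View pics/top0.png

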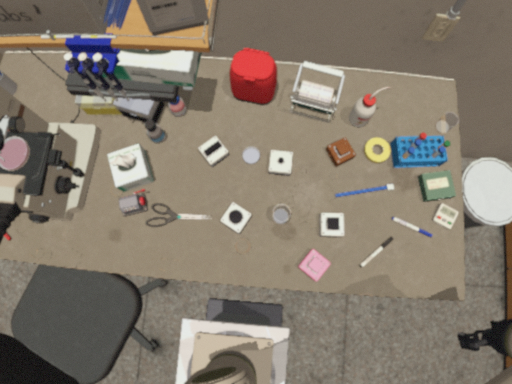

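View pics/scene0.png

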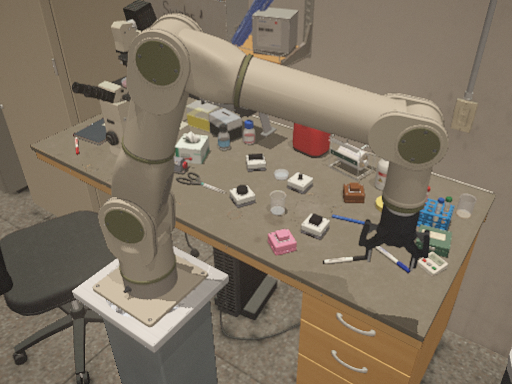

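Top view: bar key at (213,150), pin at (281,162), round at (236,217) and square at (332,224). Possible mix-ups for the square are pink (315,264), brown (341,151), round (236,217) and pin (281,162). I choose the white box with the square key at (332,224). Next I'll measure the dark blobs and check them in a crop.

Run:
```python
from h import *
im={c:cv2.imread(f"pics/{c}0.png") for c in("top","scene")}
for c,pts in {"top":dict(sq=(332,224),rd=(236,217),bar=(213,150),pin=(281,161)),"scene":dict(sq=(316,219),rd=(241,190),bar=(256,156),pin=(299,181))}.items():
    g=im[c].max(2)
    for n,(x,y) in pts.items():
        for th in (50,80):
            s=g[y-14:y+15,x-14:x+15]<th
            k,l,st,ce=cv2.connectedComponentsWithStats(s.astype(np.uint8))
            if k<2: print(c,n,"none");continue
            i=1+np.argmin([np.hypot(*(q-14)) for q in ce[1:]])
            p=ce[i]+[x-14,y-14]; r=cv2.minAreaRect(np.argwhere(l==i)[:,::-1].astype(np.float32))
            print(c,n,th,st[i],np.round(p,1),np.round(world(p,c,.052 if c=="top" else .047),3),np.round(r[1],1),round(r[2]))
        if c=="top": # white box axis
            w=(im[c].min(2)>165).astype(np.uint8)[y-22:y+23,x-22:x+23]
            k,l,st,ce=cv2.connectedComponentsWithStats(w); i=1+np.argmax(st[1:,4])
            r=cv2.minAreaRect(np.argwhere(l==i)[:,::-1].astype(np.float32)); p=np.array(r[0])+[x-22,y-22]
            pts_=cv2.boxPoints(r)+[x-22,y-22]; W=[world(q,c,.036) for q in pts_]; e=W[1]-W[0]
            print("  box",np.round(world(p,c,.036),3),np.round(r[1],1),"edge deg",round(np.degrees(np.arctan2(e[1],e[0])),1))
a=cv2.resize(im["top"][130:285,190:375],None,fx=4,fy=4,interpolation=cv2.INTER_CUBIC)[:600]
cv2.imwrite("pics/crop.png",a)
c=imaging.calibration("top");print(np.round(-np.array(c["R"]).T@np.array(c["t"]).ravel(),2))
for n in("clear_beaker","small_dish"):
    for r in spotter.look_for(n,"top")[:1]: print(n,r["pixel"],np.round(world(r["pixel"],"top",.03),3))
```

```text
top sq none
top sq 80 [10  9 10 10 96] [332.7 223.4] [ 0.465 -0.264  0.052] [9. 9.] 90
  box [ 0.465 -0.266  0.036] [22. 23.] edge deg -85.3
top rd none
top rd 80 [ 8  8 11 11 97] [235.2 216.2] [0.462 0.025 0.052] [10. 10.] 90
  box [0.462 0.026 0.036] [22.7 23. ] edge deg -27.7
top bar 50 [ 9  8 11 10 43] [212.7 148.4] [0.667 0.116 0.052] [ 3.5 13.4] 54
top bar 80 [ 6  7 15 12 76] [212.4 148.4] [0.667 0.117 0.052] [ 4.6 15.8] 54
  box [0.669 0.118 0.036] [21.4 21.9] edge deg -45.0
top pin 50 [13 14  1  1  1] [280. 161.] [ 0.644 -0.094  0.052] [0. 0.] 0
top pin 80 [13 12  2  3  6] [280.5 160. ] [ 0.647 -0.096  0.052] [2. 1.] 90
  box [ 0.649 -0.096  0.036] [22.3 21.4] edge deg -1.0
scene sq 50 [ 8 14 12  6 19] [315.4 221.8] [ 0.455 -0.274  0.047] [ 5. 11.] 90
scene sq 80 [  7   9  13  12 101] [315.3 219.3] [ 0.466 -0.268  0.047] [11.1  9.5] 22
scene rd 50 [10 14  4  4  6] [238.2 192. ] [0.443 0.024 0.047] [4.2 1.4] 45
scene rd 80 [10  9 11 10 79] [241.6 189.5] [0.462 0.023 0.047] [ 8.6 10. ] 79
scene bar 50 [ 7 15 13  2 18] [255.3 157.7] [0.661 0.109 0.047] [ 1. 12.] 90
scene bar 80 [ 7 12 14  6 61] [255.3 156.3] [0.67  0.115 0.047] [ 4.8 13. ] 86
scene pin 50 [14  8  3  4  8] [299.9 176.9] [ 0.647 -0.1    0.047] [3. 2.] 90
scene pin 80 [14  8  3  4 12] [300.  176.5] [ 0.649 -0.099  0.047] [3. 2.] 90
[ 0.29 -0.06  1.13]
clear_beaker [277.7, 214.1] [ 0.483 -0.1    0.03 ]
small_dish [252.1, 152.8] [ 0.67  -0.006  0.03 ]
```

View pics/crop.png

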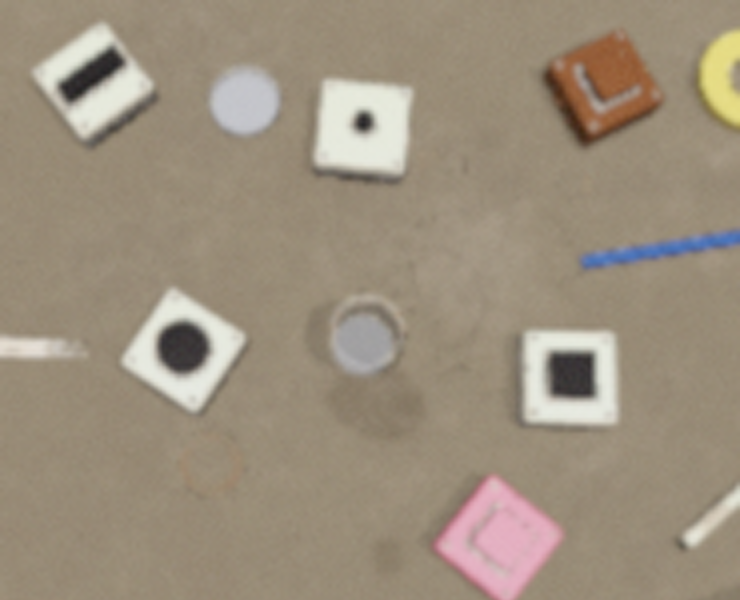

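The crop confirms it: square key at crop (571,374), round (184,347), bar (90,74), pin (363,122). I'll press at (0.465,-0.265), (0.462,0.025) and (0.668,0.117). The first move goes over the square with the fingers shutting.

```bash
python3 -m inch '[[[0.012,-0.008,0,0,0,0,1],[0.04,-0.025,0,0,0,0,1],[0.08,-0.05,0,0,0,0,1],[0.12,-0.075,0,0,0,0,1],[0.16,-0.1,0,0,0,0,1],[0.2,-0.125,0,0,0,0,1],[0.24,-0.15,0,0,0,0,1],[0.28,-0.175,0,0,0,0,1],[0.315,-0.2,0,0,0,0,1],[0.34,-0.215,0,0,0,0,1]]]' 20
python3 -m inch '[[[0.01,-0.006,0.02,0,0,0,1],[0.017,-0.011,0.05,0,0,0,1],[0.017,-0.011,0.08,0,0,0,1],[0.017,-0.011,0.11,0,0,0,1],[0.017,-0.011,0.13,0,0,0,1],[0.017,-0.011,0.14,0,0,0,1],[0.017,-0.011,0.14,0,0,0,1]]]'
cat > s.py <<'E'
from h import *
from scipy.spatial.transform import Rotation as Q
import sys
o=sensors.get_obs(); R=Q.from_quat(o["ee_rot"]).as_matrix(); p=np.array(o["position"])
tip=p+R@[0,0,.017]
print("t",o["clock"],"tip",np.round(tip,4),"q",np.round(o["ee_rot"],3),"grip",round(float(o["grip_width"]),3),"f",np.round(o["ft_force"],1))
T=np.array([float(a) for a in sys.argv[1:4]]); print("tool shift to target",np.round(R.T@(T-tip),4))
E
python3 s.py .465 -.265 .056
```

```text
clock: 1.6
position: [0.4541, -0.277, 0.2487]
ee_rot: [0.987, 0.162, 0.0, 0.0]
ft_force: [0.7, -0.3, 0.4]
grip_width: -0.001
grasp_force: 0.0
clock: 2.3
position: [0.4644, -0.2647, 0.1075]
ee_rot: [0.987, 0.161, -0.001, -0.001]
ft_force: [-0.6, -0.4, -0.6]
grip_width: -0.001
grasp_force: 0.0
t 2.3 tip [ 0.4644 -0.2647  0.0905] q [ 0.987  0.161 -0.001 -0.001] grip -0.001 f [-0.6 -0.4 -0.6]
tool shift to target [0.0005 0.0006 0.0345]
```

```bash
python3 -m inch '[[[0,0,0.008,0,0,0,1],[0,0,0.018,0,0,0,1],[0,0,0.026,0,0,0,1],[0,0,0.03,0,0,0,1],[0,0,0.032,0,0,0,1],[0,0,0.034,0,0,0,1],[0,0,0.036,0,0,0,1],[0,0,0.038,0,0,0,1],[0,0,0.04,0,0,0,1]]]'
python3 s.py .465 -.265 .054
```

```text
clock: 3.2
position: [0.4651, -0.2657, 0.0685]
ee_rot: [0.987, 0.16, 0.0, 0.0]
ft_force: [-0.9, -0.4, 1.7]
grip_width: -0.001
grasp_force: 1.5
t 3.2 tip [ 0.4651 -0.2657  0.0515] q [0.987 0.16  0.    0.   ] grip -0.001 f [-0.9 -0.4  1.7]
tool shift to target [ 0.0001 -0.0007 -0.0025]
```

Contact came at the expected height, about 54 mm. I'll press about 9.5 mm further at 20 mm/s.

```bash
python3 -m inch '[[[0,0,0.002,0,0,0,1],[0,0,0.004,0,0,0,1],[0,0,0.006,0,0,0,1],[0,0,0.008,0,0,0,1],[0,0,0.0095,0,0,0,1],[0,0,0.0095,0,0,0,1]]]'
python3 s.py .465 -.265 .054
```

```text
clock: 3.8
position: [0.4651, -0.2658, 0.059]
ee_rot: [0.987, 0.16, 0.0, 0.0]
ft_force: [-1.7, -0.1, 7.8]
grip_width: -0.004
grasp_force: 3.9
t 3.8 tip [ 0.4651 -0.2658  0.042 ] q [0.987 0.16  0.    0.   ] grip -0.004 f [-1.7 -0.1  7.8]
tool shift to target [ 0.0002 -0.0008 -0.012 ]
```

8 N at 12 mm travel matches the stop (8 mm + 0.5 mm/N × 8 N), so the square key is down. Lifting clear of the beaker and crossing to the round key.

```bash
python3 -m inch '[[[0,0,-0.004,0,0,0,1],[0,0,-0.015,0,0,0,1],[0,0,-0.035,0,0,0,1],[0,0,-0.06,0,0,0,1],[0,0,-0.08,0,0,0,1],[0,0,-0.095,0,0,0,1],[0,0,-0.1,0,0,0,1],[0,0,-0.1,0,0,0,1]]]'
python3 s.py .462 .025 .142
python3 -m inch '[[[0.004,-0.013,0,0,0,0,1],[0.013,-0.04,0,0,0,0,1],[0.024,-0.075,0,0,0,0,1],[0.035,-0.11,0,0,0,0,1],[0.046,-0.145,0,0,0,0,1],[0.058,-0.18,0,0,0,0,1],[0.069,-0.215,0,0,0,0,1],[0.079,-0.245,0,0,0,0,1],[0.086,-0.267,0,0,0,0,1],[0.089,-0.277,0,0,0,0,1]]]'
python3 -m inch '[[[0,0,0,0,0,0,1]]]'
python3 - <<'E'
from h import *
cv2.imwrite("pics/b.png",cv2.resize(imaging.camera("scene")[130:250,180:350],None,fx=4,fy=4,interpolation=cv2.INTER_CUBIC))
E
python3 s.py .462 .025 .054
```

```text
clock: 4.6
position: [0.4651, -0.2657, 0.1594]
ee_rot: [0.987, 0.16, 0.0, 0.0]
ft_force: [-0.6, -0.9, 0.0]
grip_width: 0.004
grasp_force: 0.0
t 4.6 tip [ 0.4651 -0.2657  0.1424] q [0.987 0.16  0.    0.   ] grip 0.004 f [-0.6 -0.9  0. ]
tool shift to target [ 8.900e-02 -2.768e-01  2.000e-04]
clock: 5.6
position: [0.4606, 0.0283, 0.158]
ee_rot: [0.987, 0.162, -0.001, -0.0]
ft_force: [-0.6, -0.9, 0.2]
grip_width: 0.001
grasp_force: 0.0
clock: 5.7
position: [0.461, 0.0267, 0.1582]
ee_rot: [0.987, 0.162, -0.0, -0.0]
ft_force: [0.9, 0.3, -0.2]
grip_width: 0.001
grasp_force: 0.0
t 5.75 tip [0.4612 0.0252 0.1413] q [ 0.987  0.161 -0.001  0.   ] grip -0.0 f [-1.  -1.   0.7]
tool shift to target [0.0008 0.0004 0.0873]
```

View pics/b.png

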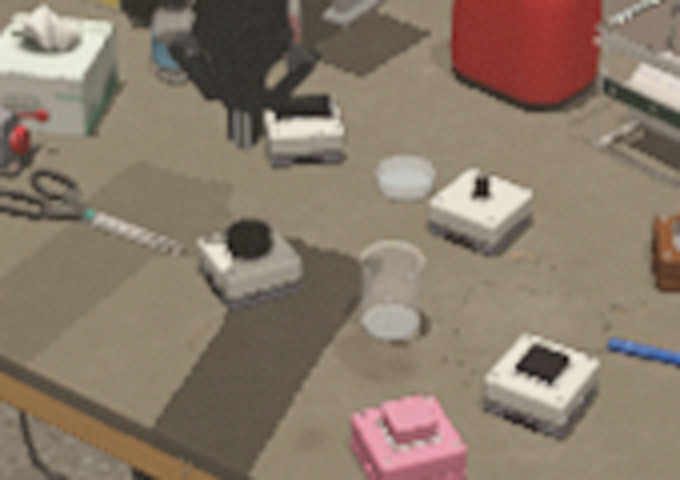

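The square key at crop (544,362) is now low and its box hasn't moved. The shut fingers at (242,125) hang above the round key at (250,240). Descending and pressing.

```bash
python3 -m inch '[[[0,0,0.006,0,0,0,1],[0,0,0.02,0,0,0,1],[0,0,0.038,0,0,0,1],[0,0,0.056,0,0,0,1],[0,0,0.07,0,0,0,1],[0,0,0.079,0,0,0,1],[0,0,0.083,0,0,0,1],[0,0,0.085,0,0,0,1],[0,0,0.085,0,0,0,1]]]'
python3 s.py .462 .025 .042
python3 -m inch '[[[0,0,0.002,0,0,0,1],[0,0,0.004,0,0,0,1],[0,0,0.006,0,0,0,1],[0,0,0.008,0,0,0,1],[0,0,0.01,0,0,0,1],[0,0,0.012,0,0,0,1],[0,0,0.014,0,0,0,1],[0,0,0.015,0,0,0,1],[0,0,0.015,0,0,0,1]]]'
python3 s.py .462 .025 .042
```

```text
clock: 6.65
position: [0.4619, 0.0253, 0.074]
ee_rot: [0.987, 0.16, 0.0, 0.0]
ft_force: [-0.7, 0.1, -0.6]
grip_width: -0.001
grasp_force: 0.0
t 6.65 tip [0.462  0.0253 0.057 ] q [0.987 0.16  0.    0.   ] grip -0.001 f [-0.7  0.1 -0.6]
tool shift to target [-0.0001  0.0003  0.015 ]
clock: 7.55
position: [0.4622, 0.0253, 0.0591]
ee_rot: [0.987, 0.16, 0.0, 0.0]
ft_force: [-0.0, -1.4, 8.2]
grip_width: 0.001
grasp_force: 3.8
t 7.55 tip [0.4622 0.0253 0.0421] q [0.987 0.16  0.    0.   ] grip 0.001 f [-0.  -1.4  8.2]
tool shift to target [-0.0003  0.0002  0.0001]
```

Same signature as before, so the round key is down. On to the bar; its long axis is about 14° from the tool's y, so the tips already line up.

```bash
python3 -m inch '[[[0,0,-0.004,0,0,0,1],[0,0,-0.015,0,0,0,1],[0,0,-0.035,0,0,0,1],[0,0,-0.055,0,0,0,1],[0,0,-0.07,0,0,0,1],[0,0,-0.078,0,0,0,1],[0,0,-0.08,0,0,0,1],[0,0,-0.08,0,0,0,1]]]'
python3 s.py .668 .117 .122
python3 -m inch '[[[0.01,-0.001,0,0,0,0,1],[0.034,-0.003,0,0,0,0,1],[0.064,-0.006,0,0,0,0,1],[0.094,-0.009,0,0,0,0,1],[0.124,-0.012,0,0,0,0,1],[0.154,-0.015,0,0,0,0,1],[0.184,-0.018,0,0,0,0,1],[0.208,-0.02,0,0,0,0,1],[0.22,-0.022,0,0,0,0,1],[0.2245,-0.022,0,0,0,0,1]]]'
python3 -m inch '[[[0,0,0,0,0,0,1],[0,0,0,0,0,0,1]]]'
python3 - <<'E'
from h import *
cv2.imwrite("pics/c.png",cv2.resize(imaging.camera("scene")[110:230,180:350],None,fx=4,fy=4,interpolation=cv2.INTER_CUBIC))
E
python3 s.py .668 .117 .057
```

```text
clock: 8.35
position: [0.4615, 0.0252, 0.1386]
ee_rot: [0.987, 0.16, -0.0, 0.0]
ft_force: [-0.9, 0.0, 0.4]
grip_width: 0.004
grasp_force: 0.0
t 8.35 tip [0.4614 0.0252 0.1216] q [ 0.987  0.16  -0.     0.   ] grip 0.004 f [-0.9  0.   0.4]
tool shift to target [ 0.225  -0.0218 -0.0005]
clock: 9.35
position: [0.6683, 0.1186, 0.137]
ee_rot: [0.987, 0.161, -0.001, -0.001]
ft_force: [0.1, 0.0, 0.1]
grip_width: -0.0
grasp_force: 0.0
clock: 9.55
position: [0.6673, 0.1169, 0.1383]
ee_rot: [0.987, 0.16, -0.0, 0.0]
ft_force: [-0.4, -0.2, -0.4]
grip_width: 0.0
grasp_force: 0.0
t 9.6 tip [0.6673 0.1167 0.1216] q [ 0.987  0.16  -0.     0.   ] grip -0.002 f [ 0.1 -0.3 -0.4]
tool shift to target [ 0.0008 -0.0001  0.0646]
```

View pics/c.png

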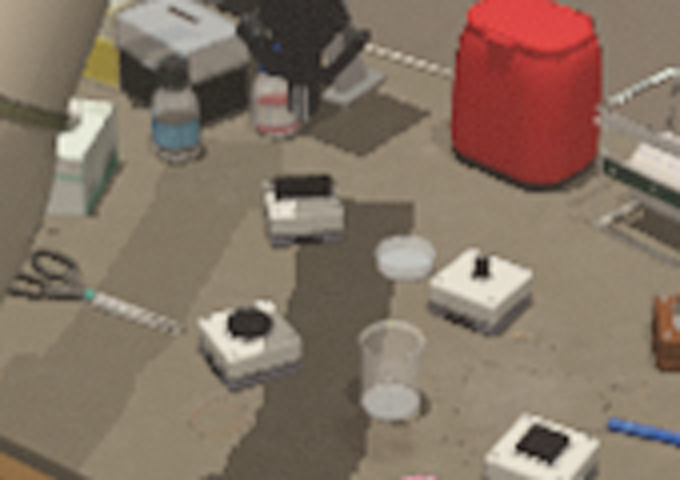

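The round key at crop (250,322) is down and its box is in place. The fingers at (302,105) are above the bar key at (303,187). Descending and pressing.

```bash
python3 -m inch '[[[0,0,0.006,0,0,0,1],[0,0,0.02,0,0,0,1],[0,0,0.036,0,0,0,1],[0,0,0.05,0,0,0,1],[0,0,0.059,0,0,0,1],[0,0,0.063,0,0,0,1],[0,0,0.065,0,0,0,1],[0,0,0.065,0,0,0,1]]]'
python3 s.py .668 .117 .042
python3 -m inch '[[[0,0,0.002,0,0,0,1],[0,0,0.004,0,0,0,1],[0,0,0.006,0,0,0,1],[0,0,0.008,0,0,0,1],[0,0,0.01,0,0,0,1],[0,0,0.012,0,0,0,1],[0,0,0.014,0,0,0,1],[0,0,0.015,0,0,0,1],[0,0,0.015,0,0,0,1]]]'
python3 s.py .668 .117 .042
```

```text
clock: 10.4
position: [0.6679, 0.1173, 0.0739]
ee_rot: [0.987, 0.16, 0.0, -0.0]
ft_force: [-0.2, -0.1, -0.2]
grip_width: -0.001
grasp_force: 0.0
t 10.4 tip [0.6679 0.1173 0.0569] q [ 0.987  0.16   0.    -0.   ] grip -0.001 f [-0.2 -0.1 -0.2]
tool shift to target [0.     0.0003 0.0149]
clock: 11.3
position: [0.6682, 0.1173, 0.0593]
ee_rot: [0.987, 0.16, 0.001, 0.0]
ft_force: [-0.3, 0.3, 7.3]
grip_width: 0.003
grasp_force: 3.7
t 11.3 tip [0.6682 0.1173 0.0423] q [0.987 0.16  0.001 0.   ] grip 0.003 f [-0.3  0.3  7.3]
tool shift to target [-0.0003  0.0002  0.0003]
```

```bash
python3 -m inch '[[[0,0,-0.004,0,0,0,1],[0,0,-0.015,0,0,0,1],[0,0,-0.035,0,0,0,1],[0,0,-0.06,0,0,0,1],[0,0,-0.085,0,0,0,1],[0,0,-0.11,0,0,0,1],[0,0,-0.13,0,0,0,1],[0,0,-0.145,0,0,0,1],[0,0,-0.15,0,0,0,1],[0,0,-0.15,0,0,0,1]]]'
python3 - <<'E'
from h import *
cv2.imwrite("pics/d.png",cv2.resize(imaging.camera("scene")[110:250,180:350],None,fx=4,fy=4,interpolation=cv2.INTER_CUBIC))
E
```

```text
clock: 12.3
position: [0.6677, 0.1172, 0.209]
ee_rot: [0.987, 0.16, 0.0, 0.0]
ft_force: [-0.3, 0.9, -0.6]
grip_width: 0.003
grasp_force: 0.0
```

View pics/d.png

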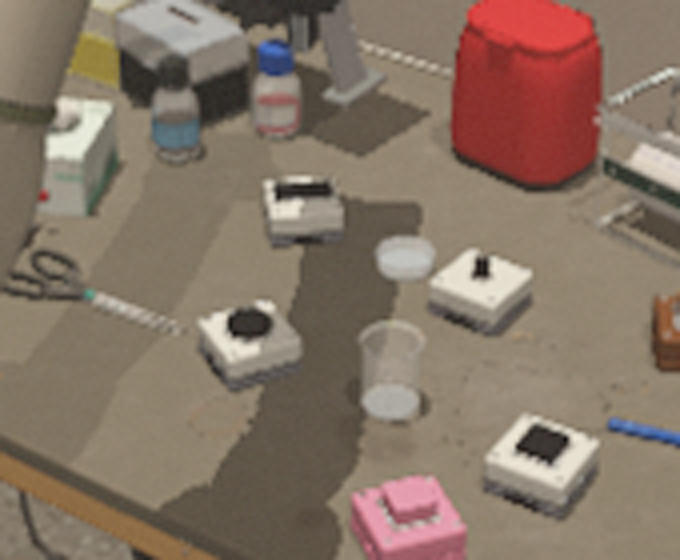

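The bar (303,190), round (250,322) and square (543,443) keys are down. The pin (482,265) is still up, nothing has moved and the hand is clear.

```bash
python3 -c "
from workcell import order; print(order.hand_in())"
```

```text
the job is handed in; nothing more can be done
None
```

I pressed the square, round and bar keys down in that order at about 8 N each; the last picture shows the pin key still up, nothing visibly moved and the hand clear, and I handed the job in at about 12 s (no verdict was returned).

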